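# Level the bench balance by shifting a weight to the other tray

## Robot

A 6-joint arm with a two-finger parallel gripper is mounted at the origin on the work surface. World frame = base frame: x ahead of the robot, y to its left, z up, the work surface at z = 0. Lengths are in m, angles in rad, forces in N, time in s.
With the tool pointing down it reaches from about 0.35 to 0.975 m from the base axis. Payload 4.9 kg.
Tool frame: the origin (TCP) lies midway between the tips of the shut fingers; the grasp point (between the pads) lies 19 mm behind it; z points along the fingers, y is the direction in which the jaws open and shut (so a half turn about z gives the same grasp; the last joint's range is limited). The gripper opens to 85 mm and grips with 20 to 120 N. Pads are 22 mm wide; open, the fingers measure 114 mm over their backs; the gripper's body (76 mm by 85 mm) begins 54 mm behind the grasp point. The pads swing forward as they close: fully open they stand 13 mm farther back than shut.
Start: joints at [-1.326, 0.053, 1.613, -0, 1.476, -0.119], TCP at [0.222, -0.584, 0.231] pointing down, gripper open.
Joint ranges: [-3.01, 3.01], [-1.01, 2.22], [0.06, 2.58], [-1.02, 4.17], [0.09, 2.62], [-3.14, 3.14]. Speed limits (rad/s): [2.57, 2.57, 3.14, 3.14, 3.14, 3.14].

## Interface

Orientations are given as a rotation vector (axis times angle).
In Python, from station import ctrl gives the robot as it stands.
- The arm moves only by the shell command python3 -m jog 'ROWS' [FORCE]. ROWS is JSON, one flat list of numbers, 7 for each row, row after row: the opening, from 0 (shut) to 1 (fully open), then the shift along the tool's x, y, z in m, then the turn, a rotation vector about the tool's x, y, z in degrees. A call has 1 to 10 rows; each row shifts and turns the commanded pose from where the row before left it, along the tool's axes as they then stand; what a row does not reach is not made up. A row lasts 1/8 s, in which the tool goes at most 62.5 mm and 10.7 degrees, less where a joint would pass 70% of its speed; a pose out of reach is approached as far as the arm can. A call with a gripper value outside its range is refused whole. The fingers move at their own pace and stop on an object; FORCE is the grip in N (left out, the last holds). Time passes only in rows, so rows that do not move let the fingers close. It gives the time, the measured TCP pose, the force and the opening at its end, in the units of the state.
- ctrl.get_obs(): the state, without advancing time (a new reading comes with each control period).
- ctrl.get_image(name): name is "scene" or "top" or "wrist"; returns a dict with "image" (420x560x3 uint8, blue, green, red), "camera_matrix" (3x3 intrinsics, pixels), "rvec" (rotation vector, rad) and "tvec" (3), from world to camera coordinates, as OpenCV has them; the wrist camera has in their place "mount" (4x4, takes a point from camera to tool coordinates, whose origin is the TCP and whose axes are the flange's). Camera axes: x right, y down, z forward; pixel columns grow to the right and rows downward; lengths in m; the calibration is good to about 2 mm. A picture is of the moment at which its call begins: read the wrist's pose just before it. There is no depth.
- ctrl.finish_job(): hands the job in, once; it reports no verdict.
Trained networks look in a picture, given as the dict that the camera call returned (one of the last four; its "shot" number tells which), for a name from the list of things; names that differ only in an ending like _2 or _b are one class to them, and where a whole thing is asked for, a point or a joint stands for the part that bears it (a point fixed in the world has none). Each returns a list of dicts, best first, with "p" (0 to 1); they miss things now and then, are a little off and sometimes report something else, mostly with a low value. They report only what shows in the picture. A call takes as long as a camera call. They do not tell look-alikes from the thing itself.
- ctrl.boxes_of(target, picture): "box" ([centre column, centre row, width, height] in pixels, round what is visible of it).
The state is a dict: "t": time; "q": joint angles; "dq": joint speeds; "effort": joint torques, N m; "tool_pos": TCP position; "tool_rot": TCP orientation; "contact_force": force on the tool from outside, world axes, zero at the start; "wrist_torque": the same for the moment, N m; "opening": finger opening in m.
Only numpy, scipy, OpenCV 4.12 (cv2) and the standard library are available. Lean on these libraries where they do the work, as an engineer would, in place of code of your own. Each camera call takes 0.05 s, during which the arm holds its last target. There are 200 camera calls.

## Task

The balance hangs down on the side of the big nest block. Lift the small weight with the round stud out of that block, feel gently for the channel between the two rails of the other tray and set it down in there on the tray floor, at the inner end next to the pivot; then, without lifting it again, slide it outward until the beam stays level by itself. Do not press or shove hard on the balance, leave the other two weights in their pockets and the things around alone, and finish with everything let go and still.

Things in the scene. Friction and masses are not known exactly. Their poses are not given: they have to be found in the camera images.
- scale: grey fixed base of the equal-arm balance on the bench, 150 mm (x) by 200 mm (y). Origin: centre of its underside, z up. The beam, 392 mm long, lies along its y axis and pivots about a line parallel to x, 105 mm above the origin, between two cheeks (at x = +-44 mm, 44 mm wide, top 118 mm up). May face any way on the bench.
- beam_mid (a point): point on the pivot axis at mid beam, turning with the beam: x along the pivot, y along the beam, z normal to the trays. Two aluminium trays, at +y and -y, floors at z = -15 mm. On each, two rails 5 mm thick, 6 mm high, from |y| = 26 to 142 mm, leave a channel 43 mm wide along y. The stud weight fits in it with its centre at |y| 42 to 125 mm.
- tray_a (a point): point on the floor, mid width, of the +y tray, at its inner end (46 mm from the pivot), axes as beam_mid. Each tray has an inner end wall 8 mm high (face at |y| = 24 mm), an outer end wall 16 mm high (face at |y| = 192 mm) and a rib 3 mm high across the floor at |y| = 143.5 to 147.5 mm that closes off the outer end pocket (centre |y| 170 mm).
- tray_b (a point): point on the floor at mid width of the -y tray, where the stud weight has to go, 46 mm from the pivot, axes as beam_mid. The pair of rails of this tray is one clamped insert that may sit up to 10 mm off mid width to either side (x): its place is not measured, it must be felt (or seen). Inside it the weight's underside is at the floor; on a rail it stands 6 mm higher.
- beam (a joint): tilt of the beam (rad), 0 = level, positive = the +y tray is up; stops at -0.12 and +0.12. Soft centring of about 1.3 N m/rad; settles in about 3 s. It lies on its stop until the moments of the weights are nearly equal; a hand or gripper touching a weight falsifies it.
- nest_block: big steel block, 0.56 kg +-4 percent, foot 40 x 40 mm, 45 mm high, rim 49 x 45 mm, with a nest 5 mm deep in its top (nest floor 40 mm up) in which the stud weight stands at the start with about 1.5 mm play. Stands in the end pocket of the +y tray, which hangs down. Origin: centre of its underside, z up.
- slug: plain steel cylinder, 39 mm across, 38 mm high, 0.355 kg give or take 7 percent, standing in the end pocket of the -y tray, which is up at the start. Origin: centre of its underside, z up.
- stud_weight: steel block 40 (x, across the channel) x 36 (y, along the beam) x 30 mm high with an upright round stud, 18 mm across, from 30 to 64 mm above the underside. 0.37 to 0.44 kg. True weights are not marked: where it levels the beam (centre |y| about 60 to 117 mm) must be found; off the stop, 1 mm shifts the tilt about 0.003 rad. Origin: centre of underside.
- tape_roll: roll of paper tape lying flat left of the balance, 90 mm across, 25 mm high; bystander. Origin: centre of its underside.
- tube: steel tube offcut, 24 mm across, 140 mm long, lying to the robot's left; bystander. Origin: under its middle.
- jig: copper welding jig 70 x 110 mm, 88 mm high, right of the balance; bystander. Origin: centre of its underside.
- screwdriver: screwdriver lying to the robot's right; bystander. Origin near its middle.
Not all that is in view belongs to the job. Leave any red or yellow look-alike of the slug alone.

How it is judged:
By the outcome, as a careful person would: the job done as asked, in the order asked, and still so for the second after the job is handed in, with the robot touching nothing.
It also fails if it takes over 72 s, if anything falls off the work surface, if the arm or the gripper's body presses on something with over 40 N, if the wrist force passes 120 N, or if a joint passes its speed limit or range.

## Working session

There is one attempt and no reset: what is moved stays moved. The work goes in short steps, Python scripts to look and compute and a shell command to move; the robot and the scene stay as the last step left them, time stands still between calls to the robot, and variables do not carry over. Pictures are saved under pics/ and viewed, about 8 in all and at most 12, crops included, and the job is handed in when it is done.

```bash
ls; mkdir -p pics; cat > h.py <<'E'
import numpy as np, cv2
from station import ctrl
def cam(d,obs=None):
    K=np.array(d["camera_matrix"])
    if "rvec" in d:
        R=cv2.Rodrigues(np.array(d["rvec"],float))[0]; t=np.array(d["tvec"],float).ravel()
    else:
        T=np.eye(4);T[:3,:3]=cv2.Rodrigues(np.array(obs["tool_rot"],float))[0];T[:3,3]=obs["tool_pos"]
        C=T@np.array(d["mount"]);R=C[:3,:3].T;t=-R@C[:3,3]
    return K,R,t
def ray(d,px,z,obs=None):
    K,R,t=cam(d,obs); c=-R.T@t; v=R.T@np.linalg.inv(K)@np.array([px[0],px[1],1.]); return c+v*(z-c[2])/v[2]
def proj(d,P,obs=None):
    K,R,t=cam(d,obs); p=(np.atleast_2d(P)@R.T+t)@K.T; return p[:,:2]/p[:,2:]
E
python3 - <<'E'
from h import *
o=ctrl.get_obs(); print({k:np.round(v,3).tolist() for k,v in o.items()})
for n in ("top","scene"):
    d=ctrl.get_image(n); cv2.imwrite(f"pics/{n}0.png",d["image"])
    K,R,t=cam(d); print(n,K.tolist(),(-R.T@t).round(3),R.round(2).tolist())
    for k in ("scale","beam","nest_block","stud_weight","slug","jig","tape_roll","tray_b"):
        print(k,[(np.round(b["box"],0).tolist(),round(b["p"],2)) for b in ctrl.boxes_of(k,d)[:3]])
E
```

```text
pics
{'t': 0.0, 'q': [-1.326, 0.053, 1.614, 0.0, 1.476, -0.119], 'dq': [0.0, 0.0, -0.0, 0.001, 0.001, 0.001], 'effort': [-0.001, -39.368, -37.018, -0.0, 0.007, 0.0], 'tool_pos': [0.222, -0.583, 0.23], 'tool_rot': [-3.088, -0.568, 0.0], 'contact_force': [0.083, 0.35, -0.142], 'wrist_torque': [0.014, 0.012, 0.01], 'opening': 0.085}
top [[404.6544382448652, 0.0, 281.1528099286432], [0.0, 404.6544382448652, 212.67866858799036], [0.0, 0.0, 1.0]] [ 0.41  -0.016  1.194] [[-0.01, -1.0, 0.0], [-0.99, 0.01, -0.14], [0.14, -0.01, -0.99]]
scale [([290.0, 203.0, 65.0, 146.0], 0.66)]
beam [([289.0, 206.0, 56.0, 140.0], 0.58)]
nest_block [([289.0, 204.0, 57.0, 142.0], 0.54), ([299.0, 270.0, 5.0, 3.0], 0.52)]
stud_weight [([309.0, 267.0, 17.0, 17.0], 0.63), ([139.0, 224.0, 37.0, 28.0], 0.44)]
slug [([275.0, 143.0, 14.0, 14.0], 0.65), ([306.0, 152.0, 11.0, 16.0], 0.58), ([286.0, 131.0, 12.0, 13.0], 0.56)]
jig [([414.0, 242.0, 46.0, 24.0], 0.73)]
tape_roll [([142.0, 225.0, 34.0, 31.0], 0.97), ([291.0, 207.0, 59.0, 143.0], 0.52)]
tray_b [([293.0, 204.0, 60.0, 141.0], 0.79)]
scene [[468.53063032761287, 0.0, 280.76699281327456], [0.0, 468.53063032761287, 206.44727090785798], [0.0, 0.0, 1.0]] [1.107 0.642 0.874] [[-0.76, 0.65, 0.01], [0.44, 0.53, -0.72], [-0.47, -0.55, -0.69]]
scale [([252.0, 213.0, 122.0, 95.0], 0.66)]
beam [([251.0, 204.0, 123.0, 78.0], 0.81), ([281.0, 128.0, 36.0, 15.0], 0.58)]
nest_block [([297.0, 163.0, 21.0, 15.0], 0.76)]
stud_weight [([213.0, 135.0, 35.0, 37.0], 0.51)]
slug [([210.0, 223.0, 21.0, 20.0], 0.87), ([179.0, 265.0, 21.0, 26.0], 0.86), ([189.0, 238.0, 16.0, 18.0], 0.78)]
jig [([407.0, 324.0, 46.0, 44.0], 0.75), ([214.0, 137.0, 37.0, 40.0], 0.71)]
tape_roll [([406.0, 322.0, 47.0, 42.0], 0.73)]
tray_b [([250.0, 204.0, 123.0, 83.0], 0.63)]
```

```bash
python3 - <<'E'
import cv2
a=cv2.imread("pics/top0.png")[110:310,200:400]; b=cv2.imread("pics/scene0.png")[110:310,150:350]
cv2.imwrite("pics/c0.png",cv2.hconcat([cv2.resize(x,(400,400),interpolation=cv2.INTER_CUBIC) for x in (a,b)]))
E
```

```text
(no output)
```

View pics/c0.png

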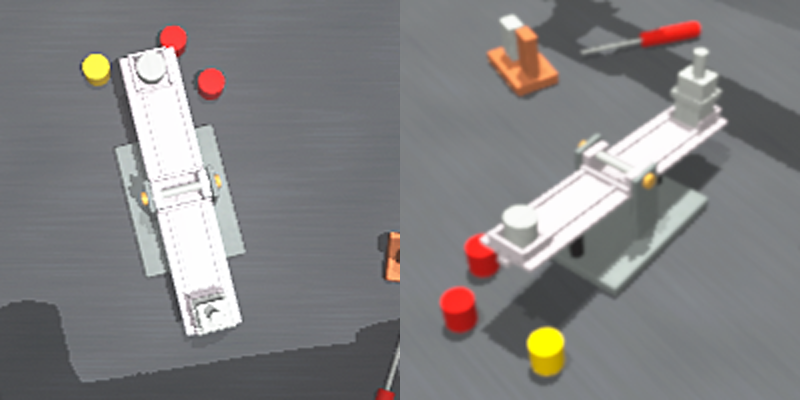

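```bash
python3 - <<'E'
from h import *
d=ctrl.get_image("top"); 
f=lambda c,z: ray(d,(200+c[0]/2,110+c[1]/2),z)
cs=[f(c,0.012) for c in [(116,146),(210,126),(245,252),(150,276)]]
print(np.round(cs,3),np.mean(cs,0).round(3), [np.linalg.norm(cs[i]-cs[i-1]).round(3) for i in range(4)])
b=[f(c,.105) for c in [(146,198),(217,183)]]; print(np.round(b,3),np.mean(b,0))
s=f((151,64),.105-.015+.17*.12+.038); print("slug",s); 
n=f((210,310),.105-.015-.17*.12+.04+.064); print("stud",n)
v=n-s; print("yaw of +y",np.degrees(np.arctan2(v[1],v[0])),np.linalg.norm(v))
w=ctrl.get_image("wrist"); print(np.round(w["mount"],3).tolist(), np.round(w["camera_matrix"],1).tolist())
E
```

```text
[[ 0.672  0.046  0.012]
 [ 0.701 -0.095  0.012]
 [ 0.512 -0.142  0.012]
 [ 0.478 -0.003  0.012]] [ 0.591 -0.049  0.012] [np.float64(0.2), np.float64(0.144), np.float64(0.195), np.float64(0.143)]
[[ 0.579  0.     0.105]
 [ 0.598 -0.097  0.105]] [ 0.5886454 -0.0481205  0.105    ]
slug [ 0.7535963  -0.00844407  0.1484    ]
stud [ 0.42558885 -0.07941003  0.1736    ]
yaw of +y -167.79194996340053 0.3365413699190511
[[-0.0, -0.957, -0.289, 0.075], [1.0, -0.0, 0.0, -0.0], [-0.0, -0.289, 0.957, -0.141], [0.0, 0.0, 0.0, 1.0]] [[347.5, 0.0, 278.0], [0.0, 347.5, 208.1], [0.0, 0.0, 1.0]]
```

```bash
cat >> h.py <<'E'
from scipy.spatial.transform import Rotation as Ro
def plan(pos,R,n,p0=None,R0=None):
    """print n tool-frame rows from current pose to (pos, R)"""
    o=ctrl.get_obs(); p=np.array(o["tool_pos"] if p0 is None else p0); r=Ro.from_rotvec(o["tool_rot"]) if R0 is None else R0
    step=(r.inv()*R).as_rotvec(degrees=True)/n; dp=(np.array(pos)-p)/n
    for i in range(n):
        print("  ",np.round(r.inv().apply(dp)*1000,1).tolist(),"mm",step.round(2).tolist()); r=r*Ro.from_rotvec(step,degrees=True)
def toolR(yaw_s,tilt=0.):
    """tool x = scale x, tool z = -beam normal (beam tilt in rad)"""
    S=Ro.from_euler("ZX",[yaw_s,tilt]); return S*Ro.from_matrix([[1,0,0],[0,-1,0],[0,0,-1]])
def beam(S,yaw,t,P):
    """beam-local P -> world; S=scale xy"""
    return np.array([*S,.105])+Ro.from_euler("ZX",[yaw,t]).apply(P)
E
python3 - <<'E'
from h import *
plan([.589,-.048,.25],toolR(np.radians(102.7)),12)
E
```

```text
[44.4, -30.9, -1.6] mm [-0.0, -0.0, -6.82]
   [47.8, -25.4, -1.6] mm [-0.0, -0.0, -6.82]
   [50.5, -19.5, -1.6] mm [-0.0, -0.0, -6.82]
   [52.4, -13.4, -1.6] mm [-0.0, -0.0, -6.82]
   [53.7, -7.1, -1.6] mm [-0.0, -0.0, -6.82]
   [54.1, -0.6, -1.6] mm [-0.0, -0.0, -6.82]
   [53.8, 5.8, -1.6] mm [-0.0, -0.0, -6.82]
   [52.7, 12.1, -1.6] mm [-0.0, -0.0, -6.82]
   [50.9, 18.3, -1.6] mm [-0.0, -0.0, -6.82]
   [48.4, 24.2, -1.6] mm [-0.0, -0.0, -6.82]
   [45.2, 29.8, -1.6] mm [-0.0, -0.0, -6.82]
   [41.3, 35.0, -1.6] mm [-0.0, -0.0, -6.82]
```

```bash
python3 -m jog '[1,0.044,-0.031,-0.003,0,0,-6.82, 1,0.048,-0.025,-0.003,0,0,-6.82, 1,0.05,-0.02,-0.002,0,0,-6.82, 1,0.052,-0.013,-0.002,0,0,-6.82, 1,0.054,-0.007,-0.002,0,0,-6.82, 1,0.054,-0.001,-0.002,0,0,-6.82, 1,0.054,0.006,-0.002,0,0,-6.82, 1,0.053,0.012,-0.002,0,0,-6.82, 1,0.051,0.018,-0.001,0,0,-6.82, 1,0.048,0.024,-0.001,0,0,-6.82]' 40; python3 -m jog '[1,0.045,0.03,0,0,0,-6.82, 1,0.041,0.035,0,0,0,-6.82, 1,0,0,0,0,0,0, 1,0,0,0,0,0,0]'
python3 - <<'E'
from h import *
o=ctrl.get_obs(); print(o["tool_pos"],o["tool_rot"])
d=ctrl.get_image("wrist"); cv2.imwrite("pics/w1.png",d["image"])
import pickle; pickle.dump((d,o),open("w1.pkl","wb"))
for k in ("stud_weight","slug","nest_block"): print(k,[(np.round(b["box"],0).tolist(),round(b["p"],2)) for b in ctrl.boxes_of(k,d)[:3]])
E
```

```text
t: 2.25
tool_pos: [0.5276, -0.136, 0.2517]
tool_rot: [2.235, 2.207, 0.0]
contact_force: [0.3, -0.4, -0.1]
opening: 0.0855
t: 2.75
tool_pos: [0.5879, -0.0489, 0.2512]
tool_rot: [-1.962, -2.453, 0.001]
contact_force: [-0.6, -0.0, -0.1]
opening: 0.0853
[ 0.58788239 -0.04892602  0.25115685] [-1.96249703e+00 -2.45301459e+00  9.82040130e-04]
stud_weight [([50.0, 201.0, 93.0, 56.0], 0.8)]
slug [([417.0, 251.0, 40.0, 36.0], 0.81), ([496.0, 103.0, 60.0, 42.0], 0.73), ([497.0, 198.0, 75.0, 61.0], 0.7)]
nest_block [([86.0, 196.0, 78.0, 61.0], 0.97)]
```

View pics/w1.png

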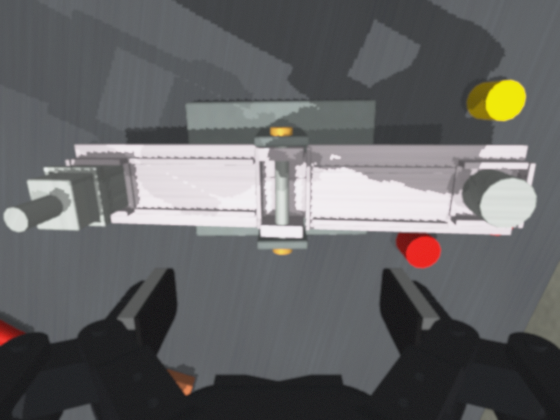

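```bash
cat > fit.py <<'E'
from h import *
import pickle
from scipy.optimize import least_squares
d,o=pickle.load(open("w1.pkl","rb"))
L=np.array([[0,.170,.089],[0,-.170,.023],[0,0,0.]])
px=np.array([[17,217],[508,202],[282,192]])
def pts(q,P): return np.array([*q[:2],.105])+Ro.from_euler("ZX",[q[2],q[3]]).apply(P)
f=lambda q:(proj(d,pts(q,L),o)-px).ravel()
s=least_squares(lambda q:f(q)*1.,[.589,-.048,np.radians(102.7),-.12]); q=s.x
print(q[:2],np.degrees(q[2]),q[3],s.fun.round(1))
q[3]=-.12
S=4
im=d["image"]
ov=cv2.resize(im,None,fx=S,fy=S,interpolation=cv2.INTER_CUBIC)
def line(a,b,c):
    u=proj(d,pts(q,np.array([a,b])),o); u=((u+.5)*S).astype(int); cv2.line(ov,tuple(map(int,u[0])),tuple(map(int,u[1])),c,1)
for x in (-.0265,-.0215,.0215,.0265):
    for sg in (1,-1): line([x,sg*.026,-.009],[x,sg*.142,-.009],(0,0,255))
for x in (-.0215,.0215): line([x,-.026,-.015],[x,-.142,-.015],(0,160,0))
for y in (-.192,-.1475,.1475): line([-.03,y,-.012],[.03,y,-.012],(255,0,0))
c=ov[130*S:245*S,290*S:545*S]; c2=ov[130*S:245*S,50*S:305*S]
cv2.imwrite("pics/f1.png",np.vstack([cv2.resize(x,(800,300)) if 0 else cv2.resize(x,(660,298)) for x in (c,c2)]))
E
python3 fit.py
```

```text
[ 0.59114263 -0.04549029] 103.52380093128139 -0.13876573336267684 [-2.5  1.   3.2  1.1 -0.6 -1.1]
```

View pics/f1.png

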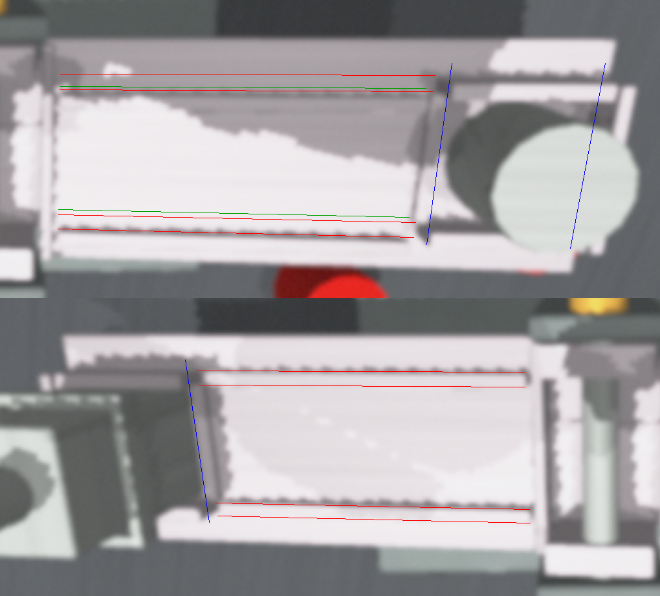

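```bash
cat >> h.py <<'E'
S0=(.591,-.0455); Y0=np.radians(103.5)
E
python3 - <<'E'
from h import *
t=beam(S0,Y0,-.12,[0,.170,.126]); print(t); plan(t,toolR(Y0,-.12),4)
E
```

```text
[ 0.41221889 -0.08842155  0.20974281]
   [0.2, -44.9, 10.4] mm [-1.72, 0.02, -0.23]
   [0.3, -45.2, 9.1] mm [-1.72, 0.02, -0.23]
   [0.5, -45.4, 7.7] mm [-1.72, 0.02, -0.23]
   [0.7, -45.6, 6.3] mm [-1.72, 0.02, -0.23]
```

```bash
python3 -m jog '[1,0,-0.045,0.01,-1.72,0,-0.23, 1,0,-0.045,0.009,-1.72,0,-0.23, 1,0.001,-0.045,0.008,-1.72,0,-0.23, 1,0.001,-0.046,0.006,-1.72,0,-0.23, 1,0,0,0,0,0,0, 1,0,0,0,0,0,0]'
python3 - <<'E'
from h import *
import pickle
o=ctrl.get_obs()
d=ctrl.get_image("wrist"); pickle.dump((d,o),open("w2.pkl","wb"))
im=d["image"].copy()
for P,c in (([0,.170,.089],(0,0,255)),([0,.170,.055],(255,0,0))):
    u=proj(d,beam(S0,Y0,-.12,P),o)[0]; print(u); cv2.circle(im,tuple(map(int,u)),2,c,-1)
cv2.imwrite("pics/w2.png",im)
E
```

```text
t: 3.7
tool_pos: [0.4131, -0.088, 0.211]
tool_rot: [1.895, 2.404, 0.144]
contact_force: [0.6, -0.1, 0.8]
opening: 0.0852
[274.30541673 243.00570233]
[274.72280652 222.66542712]
```

View pics/w2.png

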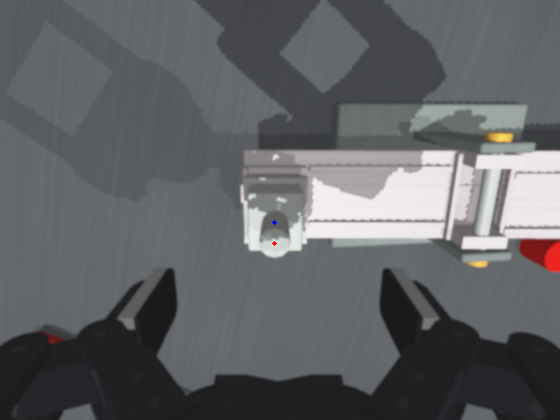

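```bash
python3 - <<'E'
from h import *
import pickle
d,o=pickle.load(open("w2.pkl","rb"))
R=Ro.from_rotvec(o["tool_rot"])
z=beam(S0,Y0,-.12,[0,.17,.089])[2]
s=ray(d,(275.5,243.5),z,o); print("stud top in tool",R.inv().apply(s-o["tool_pos"])*1000)
plan(beam(S0,Y0,-.12,[0,.17,.059]),toolR(Y0,-.12),1)
E
```

```text
stud top in tool [-0.47166681 -0.50213811 38.2056324 ]
   [-0.0, -1.8, 68.4] mm [0.1, 0.11, 0.07]
```

```bash
python3 -m jog '[1,0,-0.001,0.03,0,0,0, 1,0,0,0.03,0,0,0, 1,0,0,0.008,0,0,0, 0.35,0,0,0,0,0,0, 0.35,0,0,0,0,0,0, 0.35,0,0,0,0,0,0]' 20
python3 - <<'E'
from h import *
o=ctrl.get_obs(); print(o["opening"],o["contact_force"],o["tool_pos"]-beam(S0,Y0,-.12,[0,.17,.059]))
d=ctrl.get_image("wrist"); cv2.imwrite("pics/w3.png",d["image"][150:400,130:430])
E
```

```text
t: 4.5
tool_pos: [0.4205, -0.086, 0.1439]
tool_rot: [1.893, 2.406, 0.145]
contact_force: [-1.5, -0.0, -0.3]
opening: 0.0322
0.03216866174086769 [-1.53750346 -0.02585149 -0.29384745] [0.00051983 0.00052466 0.00071575]
```

View pics/w3.png

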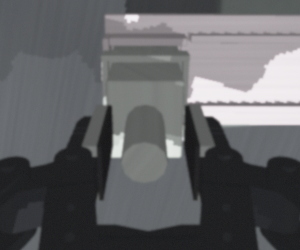

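```bash
python3 -m jog '[0.25,0,-0.001,0,0,0,0, 0.2,0,0,0,0,0,0, 0.15,0,0,0,0,0,0, 0.15,0,0,0,0,0,0, 0.1,0,0,0,0,0,0]' 20;  python3 -m jog '[0.1,0,0,0,0,0,0, 0.1,0,0,0,0,0,0]' 50
```

```text
t: 5.18
tool_pos: [0.419, -0.086, 0.1429]
tool_rot: [1.894, 2.407, 0.144]
contact_force: [-0.4, 0.5, 3.2]
opening: 0.0173
t: 5.42
tool_pos: [0.4191, -0.086, 0.143]
tool_rot: [1.894, 2.407, 0.144]
contact_force: [-1.6, -0.3, 5.5]
opening: 0.0168
```

```bash
python3 -m jog '[0.1,0,0,-0.004,0,0,0, 0.1,0,0,-0.004,0,0,0, 0.1,0,0,-0.012,0,0,0, 0.1,0,0,-0.03,0,0,0, 0.1,0,0,-0.02,0,0,0, 0.1,0,0,0,0,0,0, 0.1,0,0,0,0,0,0]'
python3 - <<'E'
from h import *
o=ctrl.get_obs(); print(o["opening"],o["contact_force"],o["wrist_torque"])
for f in(1,):
  d=ctrl.get_image("scene"); cv2.imwrite("pics/s4.png",cv2.resize(d["image"][110:310,130:350],None,fx=3,fy=3,interpolation=cv2.INTER_CUBIC)) 
E
```

```text
t: 6.3
tool_pos: [0.4102, -0.0877, 0.211]
tool_rot: [1.895, 2.408, 0.143]
contact_force: [-0.1, -1.0, -4.8]
opening: 0.0165
0.016482459776156883 [-0.12860473 -0.9917839  -4.80424349] [-0.027779    0.20087588 -0.01741173]
```

View pics/s4.png

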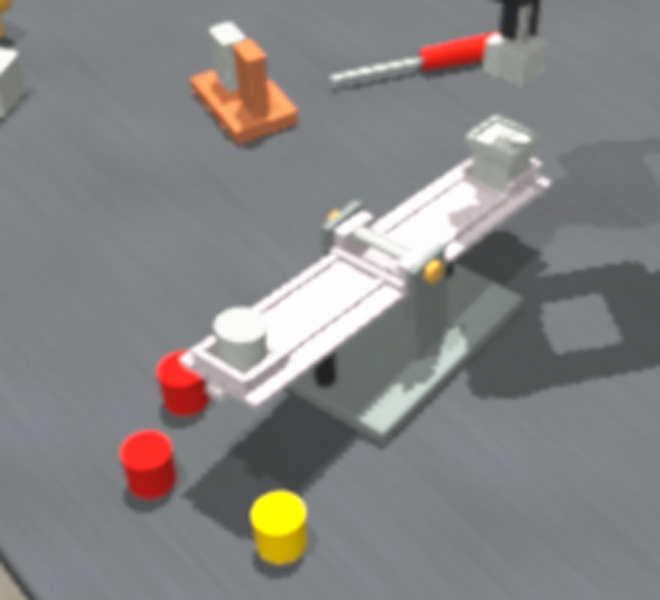

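```bash
cat >> h.py <<'E'
def local(p,S=S0,Y=Y0,t=-.12): return Ro.from_euler("ZX",[Y,t]).inv().apply(np.array(p)-[*S,.105])
E
python3 - <<'E'
from h import *
g=local([.4191,-.086,.143]); print("grip local",g); h=g[2]-.025; print("h",h)
t=beam(S0,Y0,-.12,[g[0]-.005,-.046,-.015+h+.03]); print(t)
# via straight: current local z
print(local(ctrl.get_obs()["tool_pos"])); plan(t,toolR(Y0,-.12),6)
E
```

```text
grip local [0.00074828 0.17078583 0.05886849]
h 0.03386849373814713
[ 0.63071138 -0.04033868  0.15902382]
[0.00137673 0.17183386 0.12699105]
   [-1.0, 36.3, 13.0] mm [-0.02, -0.01, 0.02]
   [-1.0, 36.3, 13.0] mm [-0.02, -0.01, 0.02]
   [-1.0, 36.3, 13.0] mm [-0.02, -0.01, 0.02]
   [-1.0, 36.3, 13.0] mm [-0.02, -0.01, 0.02]
   [-1.0, 36.3, 13.0] mm [-0.02, -0.01, 0.02]
   [-1.0, 36.3, 13.0] mm [-0.02, -0.01, 0.02]
```

```bash
python3 -m jog '[0.1,-0.001,0.036,0.002,0,0,0, 0.1,-0.001,0.05,0.004,0,0,0, 0.1,-0.002,0.052,0.006,0,0,0, 0.1,-0.001,0.05,0.01,0,0,0, 0.1,-0.001,0.03,0.02,0,0,0, 0.1,0,0,0.02,0,0,0, 0.1,0,0,0.008,0,0,0, 0.1,0,0,0,0,0,0, 0.1,0,0,0,0,0,0]'
python3 - <<'E'
from h import *
import pickle
o=ctrl.get_obs(); print(local(o["tool_pos"]),o["contact_force"])
d=ctrl.get_image("wrist"); pickle.dump((d,o),open("w5.pkl","wb"))
S=4; r0,c0=100,200
ov=cv2.resize(d["image"],None,fx=S,fy=S,interpolation=cv2.INTER_CUBIC)
def line(a,b,c):
    u=((proj(d,np.array([beam(S0,Y0,-.12,a),beam(S0,Y0,-.12,b)]),o)+.5)*S).astype(int); cv2.line(ov,tuple(map(int,u[0])),tuple(map(int,u[1])),c,1)
for x,z,c in ((.0265,-.015,(0,0,255)),(.0215,-.009,(0,160,0)),(-.0215,-.009,(0,160,0))): line([x-.005,-.026,z],[x-.005,-.142,z],c)
cv2.imwrite("pics/w5.png",ov[110*S:310*S,200*S:400*S])
E
```

```text
t: 7.48
tool_pos: [0.6305, -0.0412, 0.1695]
tool_rot: [1.894, 2.406, 0.145]
contact_force: [-0.0, -0.3, -3.7]
opening: 0.0167
[-0.00503436 -0.04682612  0.05935434] [-0.03349423 -0.32332004 -3.70589729]
```

View pics/w5.png

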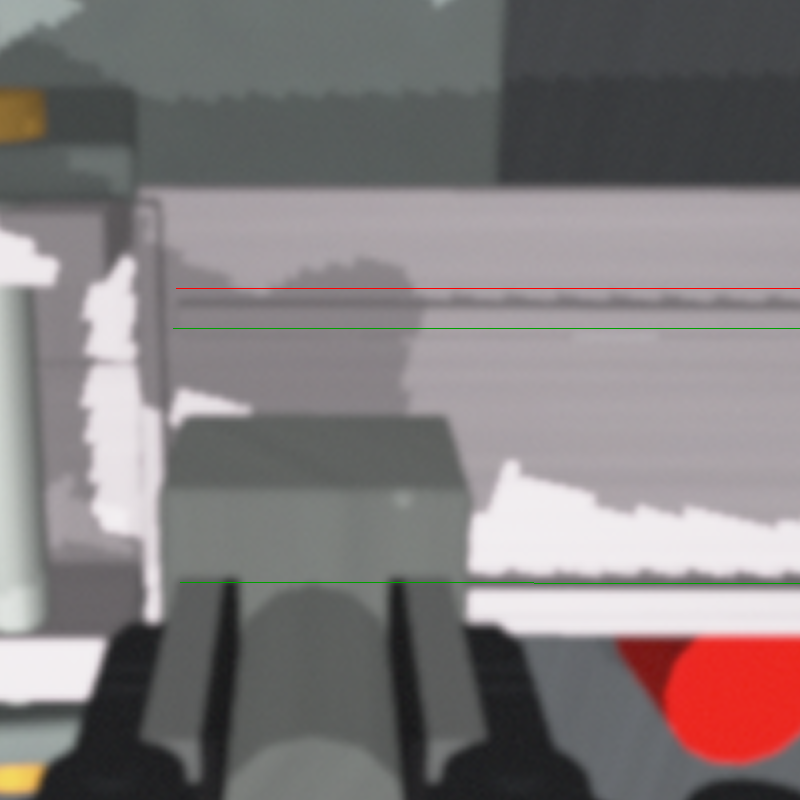

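```bash
python3 - <<'E'
from h import *
import pickle
from scipy.optimize import brentq
d,o=pickle.load(open("w5.pkl","rb"))
def solve(row,y,z):
    return brentq(lambda x: proj(d,beam(S0,Y0,-.12,[x,y,z]),o)[0,1]-(110+row/4-.5),-.08,.08)*1000
def col(y,z,x): return (proj(d,beam(S0,Y0,-.12,[x,y,z]),o)[0,0]+.5-200)*4
zu=.0594-.0339
print("weight +x face from bottom edge, top edge:",solve(418,-.046,zu)-20,solve(488,-.046,zu+.03)-20)
print("rails: outer + base", solve(306,-.1,-.015)-26.5, solve(300,-.1,-.015)-26.5,"outer top",solve(306,-.1,-.009)-26.5,"inner+ top",solve(335,-.1,-.009)-21.5,"inner- top",solve(586,-.09,-.009)+21.5)
print("tray edge top 186", solve(186,-.1,-.015), "cols weight", [col(y,zu,.015) for y in (-.028,-.064)])
E
```

```text
weight +x face from bottom edge, top edge: -6.945993561355163 -5.415667719439378
rails: outer + base -7.8233333884899565 -6.848039882473749 outer top -6.4057763994671255 inner+ top -6.022898958478891 inner- top -5.5466521179801624
tray edge top 186 37.7166564532095 cols weight [np.float64(163.93222306641212), np.float64(437.6257465097692)]
```

```bash
python3 -m jog '[0.1,0,-0.001,0.016,0,0,0, 0.1,0,0,0.014,0,0,0, 0.1,0,0,0.002,0,0,0, 0.1,0,0,0,0,0,0]'; python3 -m jog '[0.1,0,0,0.002,0,0,0,0.1,0,0,0,0,0,0]';python3 -m jog '[0.1,0,0,0.002,0,0,0,0.1,0,0,0,0,0,0]'; python3 - <<'E'
from h import *
o=ctrl.get_obs(); print(local(o["tool_pos"]),o["contact_force"],o["wrist_torque"])
E
```

```text
t: 8.02
tool_pos: [0.6331, -0.0401, 0.1359]
tool_rot: [1.895, 2.408, 0.143]
contact_force: [-0.2, -0.6, -3.4]
opening: 0.0164
t: 8.28
tool_pos: [0.6338, -0.0402, 0.1349]
tool_rot: [1.894, 2.407, 0.144]
contact_force: [-0.3, -0.5, -4.0]
opening: 0.017
t: 8.52
tool_pos: [0.6337, -0.0401, 0.1325]
tool_rot: [1.894, 2.408, 0.144]
contact_force: [0.3, 0.2, -4.5]
opening: 0.0169
[-0.00468075 -0.04579947  0.02221599] [ 0.33387792  0.23848356 -4.5183676 ] [ 0.00347294  0.15283311 -0.04769477]
```

```bash
for i in 1 2 3; do python3 -m jog '[0.1,0,0,0.001,0,0,0,0.1,0,0,0,0,0,0]' | egrep 'pos|force';done; python3 - <<'E'
from h import *
o=ctrl.get_obs(); print(local(o["tool_pos"]),o["contact_force"],o["wrist_torque"])
E
```

```text
tool_pos: [0.6338, -0.0401, 0.1315]
contact_force: [0.2, 0.3, -3.3]
tool_pos: [0.634, -0.04, 0.1306]
contact_force: [0.9, -0.8, -3.5]
tool_pos: [0.6341, -0.04, 0.1296]
contact_force: [0.3, -0.5, -4.4]
[-0.00468202 -0.04580795  0.01920827] [ 0.34967875 -0.46519939 -4.37252581] [-0.05019146  0.14625126  0.04128258]
```

```bash
for i in 1 2; do python3 -m jog '[0.1,0,0,0.001,0,0,0,0.1,0,0,0,0,0,0]' | egrep 'pos|force';done
```

```text
tool_pos: [0.6344, -0.04, 0.1293]
contact_force: [-2.0, 0.9, -0.1]
tool_pos: [0.6344, -0.04, 0.1286]
contact_force: [-5.2, -0.5, 3.3]
```

```bash
python3 -m jog '[0.27,0,0,0,0,0,0,0.27,0,0,0,0,0,0,0.27,0,0,0,0,0,0,0.27,0,0,-0.001,0,0,0]' ; python3 - <<'E'
from h import *
o=ctrl.get_obs(); print(local(o["tool_pos"]),o["contact_force"],o["wrist_torque"],o["opening"])
d=ctrl.get_image("wrist"); cv2.imwrite("pics/w6.png",cv2.resize(d["image"][110:310,190:430],None,fx=3,fy=3,interpolation=cv2.INTER_CUBIC))
E
```

```text
t: 10.28
tool_pos: [0.6343, -0.04, 0.1286]
tool_rot: [1.894, 2.407, 0.144]
contact_force: [0.5, -0.4, 0.3]
opening: 0.023
[-0.00474073 -0.04594588  0.01820831] [ 0.5359058  -0.36894589  0.33706105] [ 0.00356128  0.00521931 -0.00315034] 0.022988180072001527
```

View pics/w6.png

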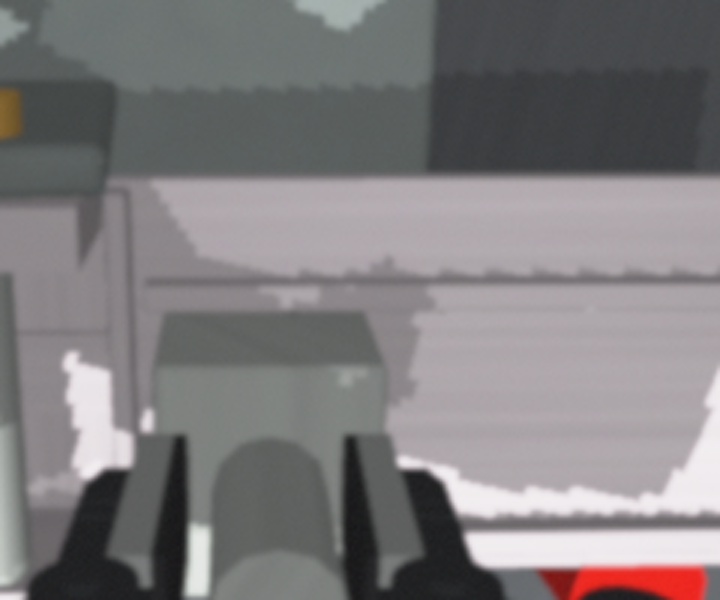

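```bash
python3 -m jog '[0.27,0,0.003,0,0,0,0,0.27,0,0.003,0,0,0,0,0.27,0,0.004,0,0,0,0,0.27,0,0.004,0,0,0,0,0.27,0,0,0,0,0,0]';python3 -m jog '[0.27,0,0.004,0,0,0,0,0.27,0,0.004,0,0,0,0,0.27,0,0.004,0,0,0,0,0.27,0,0.004,0,0,0,0,0.27,0,0.004,0,0,0,0,0.27,0,0.004,0,0,0,0,0.27,0,0,0,0,0,0]'; python3 - <<'E'
from h import *
o=ctrl.get_obs(); print(local(o["tool_pos"]),o["contact_force"],o["wrist_torque"],o["opening"])
E
```

```text
t: 10.95
tool_pos: [0.6481, -0.0366, 0.13]
tool_rot: [1.894, 2.407, 0.144]
contact_force: [-1.8, -1.3, 0.5]
opening: 0.0229
t: 11.82
tool_pos: [0.6715, -0.031, 0.1335]
tool_rot: [1.894, 2.407, 0.145]
contact_force: [-0.9, -0.1, -1.0]
opening: 0.0229
[-0.00467487 -0.08446891  0.01851742] [-0.94456945 -0.10909427 -0.979271  ] [-0.05712528  0.26465177 -0.04780249] 0.022926293272172625
```

```bash
python3 -m jog '[0.3,0,-0.0025,0,0,0,0,0.45,0,0,0,0,0,0,0.45,0,0,0,0,0,0,0.45,0,0,-0.015,0,0,0,0.45,0,0,-0.025,0,0,0]'; python3 - <<'E'
from h import *
o=ctrl.get_obs(); print(o["opening"],local(o["tool_pos"])); plan([.588,-.049,.251],toolR(np.radians(102.7)),3)
E
```

```text
t: 12.45
tool_pos: [0.6634, -0.0327, 0.173]
tool_rot: [1.895, 2.408, 0.143]
contact_force: [0.1, 0.1, -0.4]
opening: 0.038
0.03796408343134263 [-0.00445131 -0.0809937   0.05873094]
   [0.6, -22.4, -28.9] mm [2.27, -0.01, 0.3]
   [0.5, -23.6, -28.0] mm [2.27, -0.01, 0.3]
   [0.4, -24.7, -27.0] mm [2.27, -0.01, 0.3]
```

```bash
python3 -m jog '[0.45,0.001,-0.022,-0.029,2.27,0,0.3,0.45,0,-0.024,-0.028,2.27,0,0.3,0.45,0.001,-0.025,-0.027,2.27,0,0.3,1,0,0,0,0,0,0,1,0,0,0,0,0,0,1,0,0,0,0,0,0,1,0,0,0,0,0,0,1,0,0,0,0,0,0]'; python3 -m jog '[1,0,0,0,0,0,0,1,0,0,0,0,0,0,1,0,0,0,0,0,0,1,0,0,0,0,0,0,1,0,0,0,0,0,0,1,0,0,0,0,0,0,1,0,0,0,0,0,0,1,0,0,0,0,0,0,1,0,0,0,0,0,0,1,0,0,0,0,0,0]' >/dev/null
cat > look.py <<'E'
from h import *
import pickle,sys
n=sys.argv[1]; th=float(sys.argv[2])
o=ctrl.get_obs(); d=ctrl.get_image("wrist"); pickle.dump((d,o),open(n+".pkl","wb"))
s=ctrl.get_image("scene"); cv2.imwrite(f"pics/{n}s_raw.png",s["image"])
cv2.imwrite(f"pics/{n}_raw.png",d["image"]); print(o["t"],o["tool_pos"])
for t in (-.12,-.06,0,.06): print(t,proj(d,[beam(S0,Y0,t,P) for P in ([0,-.17,.023],[0,.17,.03],[-.03,-.192,.001])],o).round(1).tolist())
w=d["image"]; c=cv2.resize(s["image"][150:290,150:330],(533,400),interpolation=cv2.INTER_CUBIC)
cv2.imwrite(f"pics/{n}.png",np.vstack([cv2.resize(w[110:270],(750,214)),cv2.copyMakeBorder(c[:386],0,0,0,217,0)]))
E
python3 look.py m1 -.06
```

```text
t: 13.45
tool_pos: [0.5879, -0.0485, 0.25]
tool_rot: [-1.962, -2.453, -0.001]
contact_force: [0.1, 0.6, -0.0]
opening: 0.0855
14.7 [ 0.58789913 -0.04864938  0.25074409]
-0.12 [[509.0, 202.5], [72.0, 197.1], [517.6, 231.3]]
-0.06 [[503.6, 198.8], [65.8, 200.4], [509.8, 226.4]]
0 [[497.7, 195.4], [59.9, 204.0], [501.8, 221.9]]
0.06 [[491.4, 192.1], [54.6, 207.8], [493.6, 217.7]]
```

View pics/m1.png

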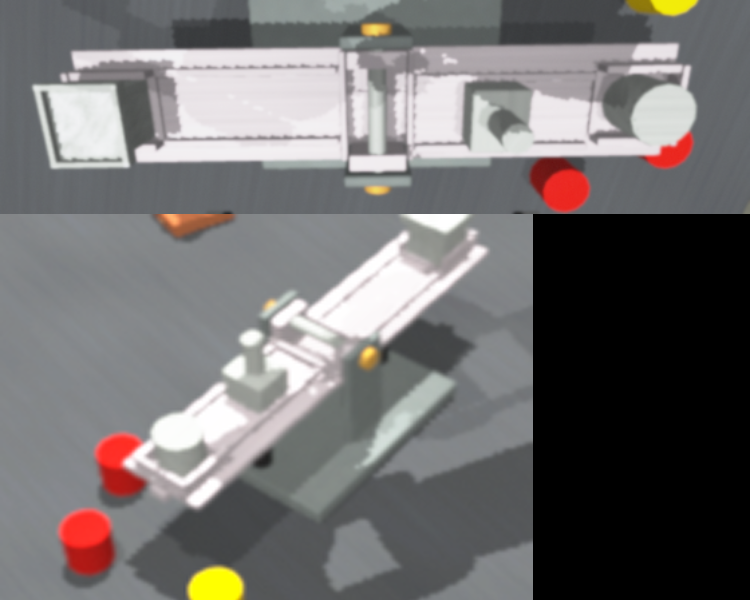

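```bash
cat > tilt.py <<'E'
from h import *
import pickle,sys
d0,o0=pickle.load(open("w1.pkl","rb"))
def shift(n,P,px0,h):
    """ECC affine track of a patch round px0 from w1 to picture n"""
    d1,o1=pickle.load(open(n+".pkl","rb"))
    g=[cv2.GaussianBlur(cv2.cvtColor(d["image"],cv2.COLOR_BGR2GRAY),(3,3),0).astype(np.float32) for d in (d0,d1)]
    f=lambda t: proj(d1,beam(S0,Y0,t,P),o1)[0]; base=proj(d0,beam(S0,Y0,-.12,P),o0)[0]
    best=None
    for t0 in (-.09,-.05,-.02,.02,.05):
        s=f(t0)-base; W=np.array([[1,0,s[0]],[0,1,s[1]]],np.float32)
        m=np.zeros(g[0].shape,np.uint8); cv2.ellipse(m,(tuple(map(float,px0)),(2.*h[0],2.*h[1]),0),255,-1)
        x,y=int(px0[0]),int(px0[1]); a,b=max(0,x-h[0]-3),y-h[1]-3; T=g[0][b:y+h[1]+3,a:x+h[0]+3]
        M=np.array([[1,0,s[0]+a],[0,1,s[1]+b]],np.float32)
        try: cc,M=cv2.findTransformECC(T,g[1],M,cv2.MOTION_AFFINE,(3,200,1e-6),None,5)
        except cv2.error: continue
        if best is None or cc>best[0]: best=(cc,M@[px0[0]-a,px0[1]-b,1]-px0)
    ts=np.linspace(-.12,.12,481); e=np.array([f(t)-base for t in ts])
    cc,s=best; i=np.argmin(((e-s)**2).sum(1)); print(n,"cc %.3f"%cc,"shift",s.round(2),"tilt %.4f"%ts[i],"by col only %.4f"%ts[np.argmin(abs(e[:,0]-s[0]))],"row %.4f"%ts[np.argmin(abs(e[:,1]-s[1]))])
for n in sys.argv[1:]:
    shift(n,[0,-.170,.023],(508,202),(30,26))
    shift(n,[.028,-.192,.001],(530,168),(12,12))
    shift(n,[0,.170,-.0],(112,185),(20,30))
    shift(n,[.03,.160,-.015],(85,150),(15,8))
E
python3 tilt.py m1; python3 look.py m2 0; python3 tilt.py m2
```

```text
m1 cc 0.987 shift [-12.86  -7.87] tilt 0.0140 by col only 0.0115 row 0.0230
m1 cc 0.993 shift [-19.68  -5.14] tilt 0.0115 by col only 0.0100 row 0.0385
m1 cc 0.816 shift [-6.28  4.68] tilt -0.0655 by col only -0.0720 row -0.0290
m1 cc 0.988 shift [-15.32   3.92] tilt 0.0100 by col only 0.0095 row 0.0165
14.8 [ 0.5879172  -0.04862048  0.25077991]
-0.12 [[508.9, 202.5], [72.0, 197.1], [517.5, 231.3]]
-0.06 [[503.5, 198.8], [65.7, 200.4], [509.8, 226.4]]
0 [[497.6, 195.4], [59.9, 204.0], [501.8, 221.9]]
0.06 [[491.3, 192.2], [54.5, 207.8], [493.6, 217.8]]
m2 cc 0.987 shift [-12.87  -7.87] tilt 0.0135 by col only 0.0105 row 0.0235
m2 cc 0.993 shift [-19.7   -5.15] tilt 0.0110 by col only 0.0095 row 0.0400
m2 cc 0.816 shift [-6.32  4.69] tilt -0.0655 by col only -0.0720 row -0.0285
m2 cc 0.987 shift [-15.12   3.93] tilt 0.0080 by col only 0.0075 row 0.0170
```

```bash
python3 -m jog '[1,0,0,0,0,0,0,1,0,0,0,0,0,0,1,0,0,0,0,0,0,1,0,0,0,0,0,0,1,0,0,0,0,0,0,1,0,0,0,0,0,0,1,0,0,0,0,0,0,1,0,0,0,0,0,0,1,0,0,0,0,0,0,1,0,0,0,0,0,0]' >/dev/null; python3 look.py m3 0|head -1; python3 tilt.py m3
python3 - <<'E'
from h import *
import pickle
d,o=pickle.load(open("m3.pkl","rb")); S=4
ov=cv2.resize(d["image"],None,fx=S,fy=S,interpolation=cv2.INTER_CUBIC)
for t,c in ((0,(0,160,0)),(.03,(0,0,255)),(-.03,(255,0,0))):
    for y in (-.192,-.1435,.1435):
        u=((proj(d,[beam(S0,Y0,t,[x,y,z]) for x,z in ((-.03,-.012 if abs(y)<.15 else .001),(.03,-.012 if abs(y)<.15 else .001))],o)+.5)*S).astype(int); cv2.line(ov,tuple(map(int,u[0])),tuple(map(int,u[1])),c,1)
    a=np.radians(np.arange(0,360,4)); P=[beam(S0,Y0,t,[.0195*np.cos(q),-.17+.0195*np.sin(q),.023]) for q in a]
    if 1: cv2.polylines(ov,[((proj(d,P,o)+.5)*S).astype(int)],True,c,1)
    P=[beam(S0,Y0,t,[x,.17+y,.030]) for x,y in ((.0245,.0225),(.0245,-.0225),(-.0245,-.0225),(-.0245,.0225))]
    cv2.polylines(ov,[((proj(d,P,o)+.5)*S).astype(int)],True,c,1)
cv2.imwrite("pics/ov.png",np.hstack([cv2.resize(ov[140*S:250*S,a*S:(a+130)*S],(400,338)) for a in (15,420)]))
E
```

```text
16.15 [ 0.58790139 -0.04863976  0.25073899]
m3 cc 0.987 shift [-12.9   -7.92] tilt 0.0145 by col only 0.0115 row 0.0245
m3 cc 0.993 shift [-19.77  -5.2 ] tilt 0.0120 by col only 0.0105 row 0.0410
m3 cc 0.816 shift [-6.3   4.74] tilt -0.0650 by col only -0.0720 row -0.0280
m3 cc 0.988 shift [-15.27   3.97] tilt 0.0095 by col only 0.0090 row 0.0185
```

View pics/ov.png

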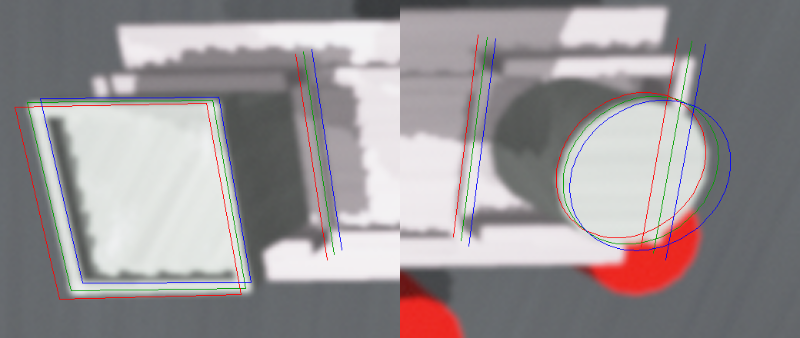

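```bash
python3 - <<'E'
from h import *
import pickle
d,o=pickle.load(open("m3.pkl","rb"))
for b in ctrl.boxes_of("stud_weight",ctrl.get_image("wrist"))[:2]: print(b["box"],b["p"])
z=.105+.049+.0008
p=ray(d,(386.9,212.3),z,o); l=local(p,t=.01); print("stud local",l)
t=beam(S0,Y0,.01,[l[0],l[1],.0195]); R=toolR(Y0,.01)
up=beam(S0,Y0,.01,[l[0],l[1],.06]); print(up,t)
plan(up,R,3); print("then down 40.5")
E
```

```text
[371.0, 197.8, 53.4, 58.8] 0.81
stud local [-0.0040555  -0.07484993  0.05055101]
[ 0.66530833 -0.03183089  0.16424851] [ 0.66491453 -0.03192543  0.12375054]
   [-0.2, 26.4, 28.9] mm [0.21, -0.0, -0.27]
   [-0.3, 26.5, 28.8] mm [0.21, -0.0, -0.27]
   [-0.5, 26.6, 28.7] mm [0.21, -0.0, -0.27]
then down 40.5
```

```bash
python3 -m jog '[0.5,0,0.027,0.028,0.2,0,-0.25,0.5,0,0.027,0.028,0.2,0,-0.25,0.5,0,0.027,0.028,0.2,0,-0.25,0.5,0,0,0,0,0,0,0.5,0,0,0,0,0,0,0.5,0,0,0,0,0,0]' | tail -1;  python3 - <<'E'
from h import *
o=ctrl.get_obs(); print(local(o["tool_pos"],t=.01))
import pickle
d=ctrl.get_image("wrist"); pickle.dump((d,o),open("w7.pkl","wb"))
im=cv2.resize(d["image"][150:350,180:440],None,fx=3,fy=3,interpolation=cv2.INTER_CUBIC)
cv2.line(im,(294,0),(294,599),(0,0,255),1)
cv2.imwrite("pics/w7.png",im)
E
```

```text
opening: 0.0425
[-0.00352521 -0.07666024  0.06455038]
```

View pics/w7.png

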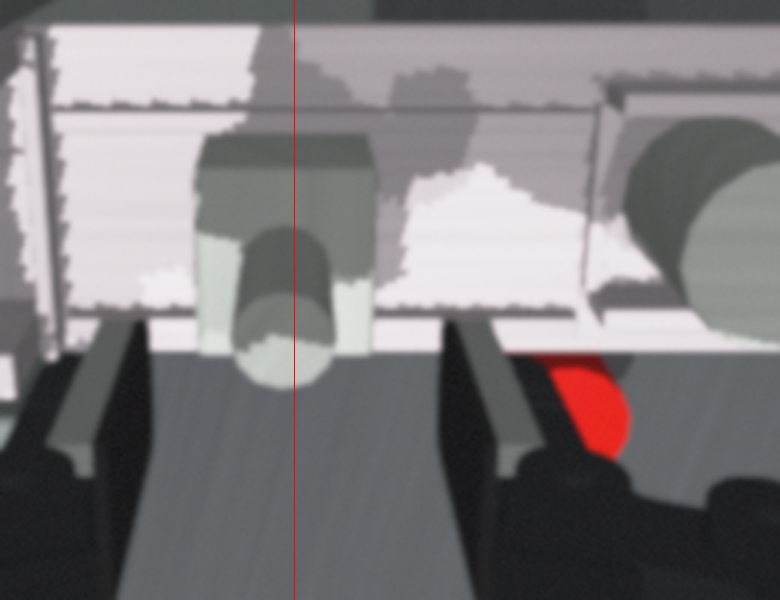

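```bash
python3 -m jog '[0.5,0,-0.0017,0.02,0,0,0,0.5,0,0,0.02,0,0,0,0.27,0,0,0.005,0,0,0,0.27,0,0,0,0,0,0,0.27,0,0,0,0,0,0,0.27,0,0,0,0,0,0]';  python3 - <<'E'
from h import *
o=ctrl.get_obs(); print(local(o["tool_pos"],t=.01),o["opening"])
E
```

```text
t: 17.9
tool_pos: [0.665, -0.0311, 0.1222]
tool_rot: [-1.943, -2.463, 0.011]
contact_force: [-1.4, 0.2, 0.4]
opening: 0.0228
[-0.00324008 -0.07514157  0.01797817] 0.022810394185515254
```

```bash
python3 -m jog '[0.27,0,-0.0015,0,0,0,0,0.27,0,-0.0015,0,0,0,0,0.27,0,-0.001,0,0,0,0,0.27,0,-0.001,0,0,0,0,0.27,0,-0.0005,0,0,0,0,0.27,0,0,0,0,0,0]';python3 -m jog '[0.3,0,0.0025,0,0,0,0,0.45,0,0,0,0,0,0,0.45,0,0,0,0,0,0,0.45,0,0,-0.02,0,0,0,0.45,0,0,-0.03,0,0,0]'; python3 - <<'E'
from h import *
o=ctrl.get_obs(); print(local(o["tool_pos"],t=.01),o["opening"]);plan([.588,-.049,.251],toolR(np.radians(102.7)),2)
E
```

```text
t: 18.65
tool_pos: [0.6597, -0.0323, 0.1221]
tool_rot: [-1.943, -2.463, 0.01]
contact_force: [3.3, 1.2, 2.5]
opening: 0.0234
t: 19.27
tool_pos: [0.6614, -0.0315, 0.1719]
tool_rot: [-1.941, -2.46, 0.013]
contact_force: [0.9, 0.2, 1.0]
opening: 0.0384
[-0.00286548 -0.07102263  0.06765472] 0.038351003070935995
   [0.1, -38.2, -39.1] mm [-0.33, -0.02, 0.38]
   [-0.2, -37.9, -39.3] mm [-0.33, -0.02, 0.38]
```

```bash
python3 -m jog '[0.45,0,-0.038,-0.039,-0.33,0,0.38,0.45,0,-0.038,-0.039,-0.33,0,0.38,1,0,0,0,0,0,0,1,0,0,0,0,0,0,1,0,0,0,0,0,0,1,0,0,0,0,0,0,1,0,0,0,0,0,0,1,0,0,0,0,0,0,1,0,0,0,0,0,0,1,0,0,0,0,0,0]'; python3 -m jog '[1,0,0,0,0,0,0,1,0,0,0,0,0,0,1,0,0,0,0,0,0,1,0,0,0,0,0,0,1,0,0,0,0,0,0,1,0,0,0,0,0,0,1,0,0,0,0,0,0,1,0,0,0,0,0,0,1,0,0,0,0,0,0,1,0,0,0,0,0,0]' >/dev/null;python3 -m jog '[1,0,0,0,0,0,0,1,0,0,0,0,0,0,1,0,0,0,0,0,0,1,0,0,0,0,0,0,1,0,0,0,0,0,0,1,0,0,0,0,0,0,1,0,0,0,0,0,0,1,0,0,0,0,0,0,1,0,0,0,0,0,0,1,0,0,0,0,0,0]' >/dev/null
python3 look.py m4 0; python3 tilt.py m4
```

```text
t: 20.52
tool_pos: [0.5887, -0.0489, 0.2501]
tool_rot: [1.961, 2.452, 0.003]
contact_force: [-0.2, 0.1, -0.0]
opening: 0.0853
23.025 [ 0.58864532 -0.04892992  0.25010064]
-0.12 [[508.5, 202.1], [70.3, 196.9], [517.1, 230.9]]
-0.06 [[503.0, 198.4], [64.0, 200.2], [509.3, 226.1]]
0 [[497.1, 194.9], [58.1, 203.8], [501.3, 221.6]]
0.06 [[490.8, 191.7], [52.7, 207.6], [493.1, 217.4]]
m4 cc 0.987 shift [-13.64  -8.38] tilt 0.0160 by col only 0.0135 row 0.0250
m4 cc 0.992 shift [-20.52  -5.64] tilt 0.0130 by col only 0.0120 row 0.0390
m4 cc 0.821 shift [-7.81  4.58] tilt -0.0650 by col only -0.0715 row -0.0260
m4 cc 0.988 shift [-17.08   3.67] tilt 0.0120 by col only 0.0115 row 0.0200
```

View pics/m4.png

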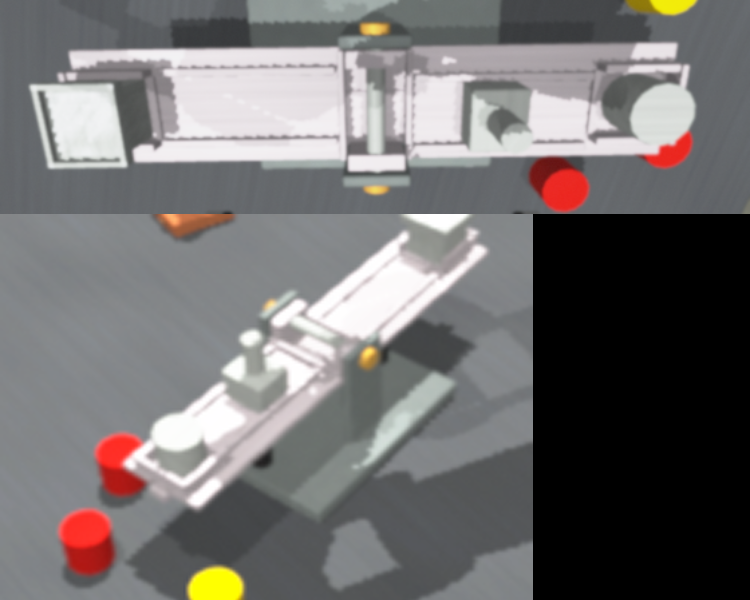

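```bash
python3 -m jog '[0.5,0,0.03,0.028,0.2,0,-0.25,0.5,0,0.026,0.028,0.2,0,-0.25,0.5,0,0.023,0.028,0.2,0,-0.25,0.5,0,0,0,0,0,0,0.5,0,0,0,0,0,0,0.5,0,0,0,0,0,0]' | tail -1;  python3 - <<'E'
from h import *
o=ctrl.get_obs(); print(o["opening"],local(o["tool_pos"],t=.01)); plan(beam(S0,Y0,.01,[-.004,-.075,.0185]),toolR(Y0,.01),1)
E
```

```text
opening: 0.0427
0.0426614276176403 [-0.00400168 -0.07549478  0.06395389]
   [0.1, -0.7, 45.5] mm [0.26, 0.07, -0.07]
```

```bash
python3 -m jog '[0.5,0,-0.0005,0.02,0,0,0,0.5,0,0,0.02,0,0,0,0.27,0,0,0.004,0,0,0,0.27,0,0,0,0,0,0,0.27,0,0,0,0,0,0,0.27,0,0,0,0,0,0]' | grep -v rot;  python3 - <<'E'
from h import *
o=ctrl.get_obs(); print(local(o["tool_pos"],t=.01),o["opening"])
E
```

```text
t: 24.62
tool_pos: [0.6651, -0.0316, 0.1228]
contact_force: [0.8, 0.2, 0.4]
opening: 0.0227
[-0.0037581  -0.07517071  0.0185274 ] 0.022725139271083297
```

```bash
python3 -m jog '[0.27,0,-0.002,0,0,0,0,0.27,0,-0.002,0,0,0,0,0.27,0,-0.001,0,0,0,0]'|egrep "pos|force"; for i in 1 2 3; do python3 -m jog '[0.27,0,-0.001,0,0,0,0,0.27,0,-0.0005,0,0,0,0]'|egrep "pos|force"; done; python3 -m jog '[0.27,0,0,0,0,0,0]'|egrep "pos|force"; python3 - <<'E'
from h import *
o=ctrl.get_obs(); print(local(o["tool_pos"],t=.01),o["opening"])
E
```

```text
tool_pos: [0.6607, -0.0326, 0.123]
contact_force: [2.6, 1.4, 1.8]
tool_pos: [0.659, -0.033, 0.1228]
contact_force: [2.7, 2.9, 2.7]
tool_pos: [0.6571, -0.0334, 0.1224]
contact_force: [3.2, 0.7, 2.1]
tool_pos: [0.6554, -0.0338, 0.1221]
contact_force: [3.3, 0.6, 3.6]
tool_pos: [0.6552, -0.0338, 0.1219]
contact_force: [1.4, 0.3, 2.9]
[-0.00359141 -0.06503861  0.01758026] 0.023186707040626833
```

```bash
python3 -m jog '[0.27,0,0.004,0,0,0,0,0.27,0,0.004,0,0,0,0,0.27,0,0,0,0,0,0,0.27,0,0,0,0,0,0]' 20|egrep "pos|force"; python3 -m jog '[0.22,0,0,0,0,0,0,0.18,0,0,0,0,0,0,0.1,0,0,0,0,0,0,0.1,0,0,0,0,0,0,0.1,0,0,0,0,0,0]' 20|egrep "pos|force|open"; python3 - <<'E'
from h import *
o=ctrl.get_obs(); print(local(o["tool_pos"],t=.01),o["opening"],o["wrist_torque"])
import pickle; d=ctrl.get_image("wrist"); pickle.dump((d,o),open("w8.pkl","wb")); cv2.imwrite("pics/w8.png",cv2.resize(d["image"][130:330,180:440],None,fx=3,fy=3,interpolation=cv2.INTER_CUBIC))
E
```

```text
tool_pos: [0.6631, -0.0318, 0.1218]
contact_force: [1.3, 0.3, 0.2]
tool_pos: [0.6635, -0.0318, 0.1223]
contact_force: [3.2, 1.6, 1.8]
opening: 0.0173
[-0.00358261 -0.07347306  0.0180132 ] 0.017292664955928894 [ 0.18663413 -0.41807945  0.01778304]
```

```bash
python3 -m jog '[0.1,0,-0.001,0,0,0,0,0.1,0,-0.001,0,0,0,0,0.1,0,-0.001,0,0,0,0,0.1,0,0,0,0,0,0]'|egrep "pos|force";python3 - <<'E'
from h import *
o=ctrl.get_obs(); print(local(o["tool_pos"],t=.01),o["opening"],o["wrist_torque"])
E
python3 -m jog '[0.2,0,0,0,0,0,0,0.27,0,0,0,0,0,0,0.45,0,0,0,0,0,0,0.45,0,0,0,0,0,0,0.45,0,0,0,0,0,0,0.45,0,0,-0.02,0,0,0,0.45,0,0,-0.03,0,0,0]'|egrep "pos|force|open"; python3 - <<'E'
from h import *
plan([.588,-.049,.251],toolR(np.radians(102.7)),2)
E
```

```text
tool_pos: [0.6603, -0.0326, 0.1221]
contact_force: [2.4, 0.7, 0.8]
[-0.00365225 -0.07019973  0.01782439] 0.017113024740777773 [ 0.11898628 -0.50230389 -0.01227593]
tool_pos: [0.6602, -0.0324, 0.1727]
contact_force: [0.0, -0.2, -0.3]
opening: 0.0384
   [0.3, -37.4, -38.8] mm [-0.28, -0.01, 0.37]
   [0.1, -37.3, -39.0] mm [-0.28, -0.01, 0.37]
```

```bash
python3 -m jog '[0.45,0,-0.0375,-0.039,-0.3,0,0.37,0.45,0,-0.0375,-0.039,-0.3,0,0.37,1,0,0,0,0,0,0,1,0,0,0,0,0,0,1,0,0,0,0,0,0,1,0,0,0,0,0,0,1,0,0,0,0,0,0,1,0,0,0,0,0,0,1,0,0,0,0,0,0,1,0,0,0,0,0,0]' >/dev/null; python3 -m jog '[1,0,0,0,0,0,0,1,0,0,0,0,0,0,1,0,0,0,0,0,0,1,0,0,0,0,0,0,1,0,0,0,0,0,0,1,0,0,0,0,0,0,1,0,0,0,0,0,0,1,0,0,0,0,0,0,1,0,0,0,0,0,0,1,0,0,0,0,0,0]' >/dev/null;python3 -m jog '[1,0,0,0,0,0,0,1,0,0,0,0,0,0,1,0,0,0,0,0,0,1,0,0,0,0,0,0,1,0,0,0,0,0,0,1,0,0,0,0,0,0,1,0,0,0,0,0,0,1,0,0,0,0,0,0,1,0,0,0,0,0,0,1,0,0,0,0,0,0]' >/dev/null
python3 look.py m5 0|head -1; python3 tilt.py m5
cat > studpos.py <<'E'
from h import *
import pickle,sys
d0,_=pickle.load(open("m3.pkl","rb")); g0=cv2.cvtColor(d0["image"],6); T=g0[198:222,372:400]
for n in sys.argv[1:]:
    d,o=pickle.load(open(n+".pkl","rb")); r=cv2.matchTemplate(cv2.cvtColor(d["image"],6),T,cv2.TM_CCOEFF_NORMED); _,v,_,p=cv2.minMaxLoc(r)
    print(n,v,p,"stud local",local(ray(d,(386.9+p[0]-372,212.3+p[1]-198),.1548,o),t=.01)[:2])
E
python3 studpos.py m3 m4 m5
```

```text
32.175 [ 0.58813578 -0.0495289   0.25048056]
m5 cc 0.987 shift [-11.75  -8.39] tilt 0.0040 by col only 0.0015 row 0.0130
m5 cc 0.994 shift [-18.09  -5.77] tilt 0.0010 by col only 0.0000 row 0.0250
m5 cc 0.821 shift [-6.15  3.47] tilt -0.0725 by col only -0.0785 row -0.0350
m5 cc 0.990 shift [-15.04   2.56] tilt 0.0010 by col only 0.0010 row 0.0035
m3 0.9999976754188538 (372, 198) stud local [-0.0040555  -0.07484993]
m4 0.9916335940361023 (371, 198) stud local [-0.00433982 -0.07471007]
m5 0.9790486097335815 (366, 198) stud local [-0.00485219 -0.07061511]
```

```bash
python3 -m jog '[1,0,0,0,0,0,0,1,0,0,0,0,0,0,1,0,0,0,0,0,0,1,0,0,0,0,0,0,1,0,0,0,0,0,0,1,0,0,0,0,0,0,1,0,0,0,0,0,0,1,0,0,0,0,0,0]' | grep force; python3 look.py m6 0|head -1; python3 tilt.py m6
```

```text
contact_force: [-0.1, 0.8, -0.2]
33.275 [ 0.58814231 -0.04953236  0.25046993]
m6 cc 0.987 shift [-11.75  -8.38] tilt 0.0040 by col only 0.0015 row 0.0130
m6 cc 0.994 shift [-18.09  -5.77] tilt 0.0010 by col only -0.0005 row 0.0250
m6 cc 0.821 shift [-6.15  3.46] tilt -0.0725 by col only -0.0790 row -0.0350
m6 cc 0.990 shift [-15.05   2.56] tilt 0.0010 by col only 0.0010 row 0.0035
```

```bash
python3 -c "
from station import ctrl
print(ctrl.finish_job())"
```

```text
the job is handed in; nothing more can be done
None
```

I lifted the stud weight out of the nest block and set it in the other tray's channel at the inner end, then slid it until the beam levelled. The job is handed in at about 33 s.

- **Finding the channel:** The camera images put the rails about 5–6 mm off mid width. I lowered the weight in 1–2 mm steps; first contact came at floor height, not on the rails.
- **Sliding:** The first slide outward went about 4 mm too far, leaving a tilt of about +0.011 rad. A first push back moved nothing, and in the second the forces suggested the weight was tipping slightly. I then gripped it gently, drew it inward along the floor and released it. It now stands about 71 mm from the pivot.
- **Last checks:** Three of the four tracked patches gave a tilt of +0.001 to +0.004 rad, the same in two pictures 1.1 s apart. The fourth patch disagreed (about -0.07 rad), but it was a poor match because the stud weight was in that view at the start. The gripper was open and clear, with contact force near zero.
- **Not confirmed:** I could not view the final picture because the limit of 12 was reached. That the weight sits upright in the channel rests on the earlier pictures and a template match of 0.98.
- **Possible objection:** The final correction was inward, although the task asked for an outward slide. I did not intend to lift the weight, but the tipping may have raised one edge briefly.

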